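Gauge the three slots with the sprung feeler

TASK

Two of the three slots in the aluminium block are closed somewhere down inside, where it cannot be seen. Take the feeler gauge out of its stand and try the slots in turn, left one first, then the middle, then the right as seen from the robot, pushing the blade gently down each until it either goes in up to the collar or jams and starts to spring back into the handle - never force it hard against a jam. When all three have been tried, leave the gauge standing, fully home and let go, in the one slot that takes it, and leave the other things on the bench alone.

Things in the scene. Friction and masses are not known exactly. Their poses are not given: they have to be found in the camera images.
- feeler: feeler gauge, upright in its stand at the start: black handle 34 x 16 mm, 50 mm tall, on a steel collar 46 x 22 x 6 mm, blade down. Origin at the centre of the collar's underside (66 mm above the bench at the start); z up, x along the blade's width, y through its thickness. The handle spans 6 to 56 mm above the origin; grip it across its 16 mm (along y). About 90 g
- feeler_tip (a point): middle of the blade's lower end, 45 mm below the collar's underside when the blade is out. The blade is 24 mm wide (x) and 4 mm thick (y), its last 2 mm a little narrower; axes as the feeler's
- blade (a joint): how far the blade is pushed up into the handle, m: 0 fully out (a spring of 1 N/mm with 1.5 N preload holds it out), 0.016 at its hard stop. Above 0.001 counts as a jam felt; more than 0.013 (about 14 N) counts as forced
- slot_block: fixed pale aluminium block, 56 (x) x 180 (y) x 66 mm high, on a foot plate; three slots in its top, 60 mm apart in a row along its y. Origin at the centre of its underside, z up, +y towards its left slot. Each slot is 30 mm long (x), 6 mm wide (y), lined black, chamfered 3 mm round the mouth. Two are closed by a hidden rigid liner, its top 12 to 30 mm down; the third (any of them) is deeper than the blade
- slot_left (a point): centre of the mouth of the left (+y) slot, in the block's top face, 66 mm above the bench; axes as the block's
- slot_middle (a point): centre of the mouth of the middle slot, in the block's top face, 66 mm above the bench; axes as the block's
- slot_right (a point): centre of the mouth of the right (-y) slot, in the block's top face, 66 mm above the bench; axes as the block's
- gauge_stand: fixed grey plastic stand of the gauge, 56 x 50 x 66 mm high on a foot plate, with one slot 30 x 8 mm (x, y); origin at the centre of its underside, axes along those of the gauge that stands in it
- dome_nut: grey dome nut, 61 x 69 x 38 mm, a loose bystander; origin under its middle
- screw_tray: small blue tray of screws, 73 x 100 x 28 mm, a loose bystander; origin under its middle
- locknut: flat hexagonal ring nut, 64 x 73 x 10 mm, a loose bystander; origin under its middle
Not all that is in view belongs to the job. Of the things shaped like the feeler, the black one is meant.

How it is judged:
By the outcome, as a careful person would: the job done as asked, in the order asked, and still so for the second after the job is handed in, with the robot touching nothing.
It also fails if it takes over 67 s, if anything falls off the work surface, if the arm or the gripper's body presses on something with over 40 N, if the wrist force passes 120 N, or if a joint passes its speed limit or range.

ROBOT

A 6-joint arm with a two-finger parallel gripper is mounted at the origin on a cart in front of the work surface, level with it; the furniture and walls round the work are solid. World frame = base frame: x ahead of the robot, y to its left, z up, the work surface at z = 0. Lengths are in m, angles in rad, forces in N, time in s.
With the tool pointing down it reaches from about 0.425 to 0.925 m from the base axis. Payload 12.5 kg.
Tool frame: the origin (TCP) lies midway between the tips of the shut fingers; the grasp point (between the pads) lies 19 mm behind it; z points along the fingers, y is the direction in which the jaws open and shut (so a half turn about z gives the same grasp; the last joint's range is limited). The gripper opens to 85 mm and grips with 20 to 120 N. Pads are 22 mm wide; open, the fingers measure 114 mm over their backs; the gripper's body (76 mm by 85 mm) begins 54 mm behind the grasp point. The pads swing forward as they close: fully open they stand 13 mm farther back than shut.
Start: joints at [1.198, 0.491, 1.559, -0, 1.092, -0.106], TCP at [0.165, 0.603, 0.206] pointing down, gripper open.
Joint ranges: [-3.1, 3.1], [-0.84, 2.19], [0.05, 2.79], [-1.13, 4.28], [0.06, 2.93], [-2.69, 2.69]. Speed limits (rad/s): [2.22, 2.22, 2.79, 3.14, 3.14, 3.14].

INTERFACE

Orientations are given as a rotation vector (axis times angle).
In Python, from bench import manip gives the robot as it stands.
- The arm moves only by the tool step_arm, never from a script. Its argument "deltas" is a list of rows, each a list of 3 entries, a list of its own where there are three numbers: the shift along the tool's x, y, z in cm, then the turn, a rotation vector about the tool's x, y, z in degrees, then the gripper command: -1 is shut, 1 is fully open, values between are in proportion. In form: [[[x, y, z], [ax, ay, az], grip], ...]. A call has 1 to 20 rows; each row shifts and turns the commanded pose from where the row before left it, along the tool's axes as they then stand; what a row does not reach is not made up. A row lasts 1/12 s, in which the tool goes at most 41.7 mm and 7.16 degrees, less where a joint would pass 70% of its speed; a pose out of reach is approached as far as the arm can. A call is refused whole if a number of a shift passes 4.17 or a number of a turn 7.16, either way. A call with a gripper value outside its range is refused whole. The fingers move at their own pace and stop on an object; "newtons" is the grip in N (left out, the last holds). Time passes only in rows, so rows that do not move let the fingers close. It gives the time, the measured TCP pose, the force and the opening at its end, in the units of the state.
- manip.read_state(): the state, without advancing time (a new reading comes with each control period).
- manip.camera(name): name is "scene" or "side" or "wrist"; returns a dict with "frame" (480x640x3 uint8, red, green, blue), "range_z" (480x640 float32, m along the optical axis (not along the pixel's ray), 0 where there is no reading), "fovy" (degrees; the focal length in pixels is half the picture's height over the tangent of half this angle, whatever the lens; pixels are square), "cx", "cy" (the principal point, pixels), "k1" (the pictures are not rectified: a ray, as slopes to the right and down, at radius r is drawn at 1 + k1 r^2 times it, then the intrinsics apply), "R" (3x3) and "t" (3): a world point X has camera coordinates R X + t. Camera axes: x right, y down, z forward; pixel columns grow to the right and rows downward; lengths in m; the calibration is good to about 2 mm. A picture is of the moment at which its call begins.
- manip.sign_off(): hands the job in, once; it reports no verdict.
Trained networks look in the newest picture that a camera, given by its name, has taken for a name from the list of things; names that differ only in an ending like _2 or _b are one class to them, and where a whole thing is asked for, a point or a joint stands for the part that bears it (a point fixed in the world has none). Each returns a list of dicts, best first, with "confidence" (0 to 1); they miss things now and then, are a little off and sometimes report something else, mostly with a low value. They report only what shows in the picture. A call takes as long as a camera call. They do not tell look-alikes from the thing itself.
- manip.find_in(camera, target): "bbox" ([left, top, right, bottom] in pixels, round what is visible of it).
The state is a dict: "time": time; "joints": joint angles; "joint_vel": joint speeds; "tau": joint torques, N m; "eef_pos": TCP position; "ee_rot": TCP orientation; "wrist_force": force on the tool from outside, world axes, zero at the start; "ft_torque": the same for the moment, N m; "grip_width": finger opening in m.
Only numpy, scipy, OpenCV 4.12 (cv2) and the standard library are available. Lean on these libraries where they do the work, as an engineer would, in place of code of your own. Each camera call takes 0.05 s, during which the arm holds its last target. There are 200 camera calls.

## Working session

There is one attempt and no reset: what is moved stays moved. The work goes in short steps, Python scripts to look and compute and a tool call to move; the robot and the scene stay as the last step left them, time stands still between calls to the robot, and variables do not carry over. Pictures are saved under pics/ and viewed, and the job is handed in when it is done.

Besides the shell and the picture viewer there is one more tool, called after "Call:" as a command line: name --argument value ..., lists and objects as JSON in quotes. step_arm: Moves the arm, as the interface text tells. Its arguments: {"type":"object","properties":{"deltas":{"type":"array"},"newtons":{"type":"number"}},"required":["deltas"]}

```bash
mkdir -p pics; cat > h.py <<'E'
import numpy as np, cv2
from bench import manip
from scipy.spatial.transform import Rotation as Ro
def cam(n,save=None):
    c=manip.camera(n)
    if save: cv2.imwrite('pics/'+save,c['frame'][:,:,::-1])
    return c
def cloud(c):
    f=240/np.tan(np.radians(c['fovy'])/2)
    K=np.array([[f,0,c['cx']],[0,f,c['cy']],[0,0,1.]])
    v,u=np.mgrid[0:480,0:640]
    p=np.stack([u,v],-1).reshape(-1,1,2).astype(np.float64)
    s=cv2.undistortPoints(p,K,np.array([c['k1'],0,0,0,0.])).reshape(480,640,2)
    z=c['range_z'].astype(float)
    X=np.dstack([s*z[...,None],z])
    return (X-c['t'])@c['R']   # world
def proj(c,P):
    f=240/np.tan(np.radians(c['fovy'])/2)
    q=np.atleast_2d(P)@c['R'].T+c['t']; s=q[:,:2]/q[:,2:]
    s=s*(1+c['k1']*(s**2).sum(1,keepdims=True))
    return s*f+[c['cx'],c['cy']]
E
python3 - <<'E'
from h import *
for n in ['scene','side','wrist']:
    c=cam(n,n+'0.png'); W=cloud(c)
    print(n,c['fovy'],c['k1'],'campos',-c['R'].T@c['t'])
    for t in ['feeler','slot_block','gauge_stand','dome_nut','screw_tray','locknut']:
        for r in manip.find_in(n,t)[:3]:
            b=np.array(r['bbox']).astype(int); u,v=(b[0]+b[2])//2,(b[1]+b[3])//2
            print(t,b,round(r['confidence'],2),W[min(v,479),min(u,639)].round(3))
print({k:np.round(v,3) for k,v in manip.read_state().items()})
E
```

```text
scene 54.068201510586974 -0.1264344892151226 campos [ 0.12222075 -0.16109542  0.57189884]
feeler [269 211 295 247] 0.95 [0.532 0.419 0.093]
feeler [204 238 221 289] 0.93 [0.395 0.437 0.068]
feeler [214 210 232 261] 0.85 [0.458 0.508 0.062]
slot_block [391 325 406 347] 0.8 [0.574 0.156 0.006]
dome_nut [332 218 360 247] 0.93 [0.677 0.401 0.037]
screw_tray [361 237 423 277] 0.9 [0.726 0.314 0.003]
locknut [295 221 305 238] 0.62 [0.634 0.497 0.01 ]
side 52.78148215380434 -0.03883708220772064 campos [0.34365952 0.96372683 0.60214297]
feeler [310 254 338 294] 0.89 [0.537 0.436 0.093]
feeler [384 298 416 349] 0.84 [0.404 0.467 0.068]
feeler [336 315 364 374] 0.55 [0.457 0.541 0.079]
slot_block [329 194 386 287] 0.79 [0.526 0.298 0.064]
gauge_stand [295 274 353 336] 0.77 [0.528 0.454 0.045]
dome_nut [225 258 262 296] 0.71 [ 0.707  0.403 -0.001]
screw_tray [247 219 285 261] 0.67 [0.707 0.307 0.016]
locknut [295 278 356 337] 0.68 [0.526 0.455 0.042]
locknut [233 318 279 350] 0.65 [ 0.621  0.515 -0.   ]
wrist 68.2400245171255 -0.06818694713574336 campos [0.08183918 0.62505085 0.37355304]
feeler [233 395 265 442] 0.75 [0.386 0.455 0.047]
feeler [310 422 330 433] 0.44 [0.46  0.524 0.011]
slot_block [126 472 160 479] 0.72 [0.501 0.23  0.002]
{'time': np.float64(1.05), 'joints': array([ 1.198,  0.491,  1.559, -0.   ,  1.092, -0.106]), 'joint_vel': array([ 0.   , -0.001,  0.   ,  0.   ,  0.003, -0.   ]), 'tau': array([ 2.0000e-03, -6.1828e+01, -2.6184e+01, -0.0000e+00,  0.0000e+00,
       -0.0000e+00]), 'eef_pos': array([0.165, 0.603, 0.206]), 'ee_rot': array([0.418, 3.114, 0.   ]), 'wrist_force': array([-0.079, -0.107,  0.016]), 'ft_torque': array([-0.045, -0.034,  0.005]), 'grip_width': np.float64(0.085)}
```

View pics/scene0.png

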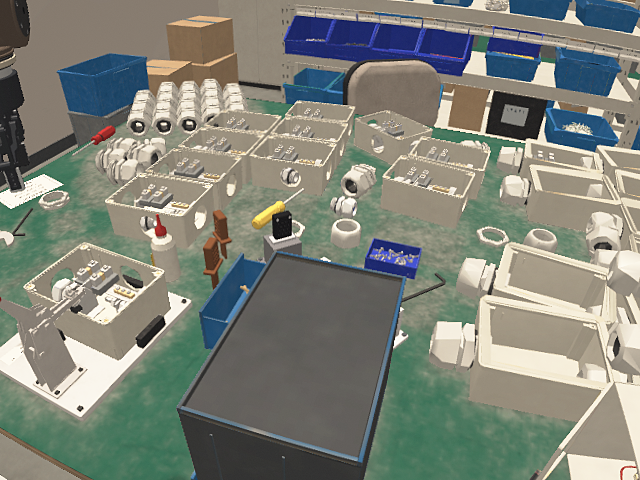

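View pics/side0.png

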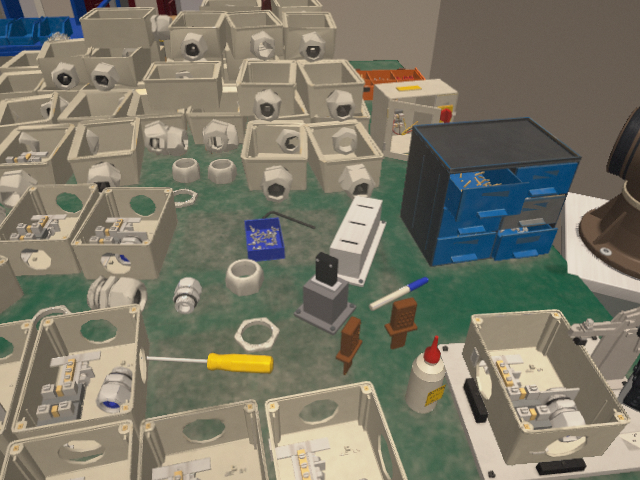

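The side view shows the block at (358,238) with three slots, the black gauge in its stand at (325,270), brown look-alikes at (350,340) and (402,318), and a tall cabinet at the right. The cabinet hides the block from the scene camera.

```bash
python3 - <<'E'
from h import *
c=cam('side'); W=cloud(c); g=c['frame'].astype(int)
cv2.imwrite('pics/sz.png',cv2.resize(c['frame'][180:350,280:440,::-1],None,fx=4,fy=3.5,interpolation=cv2.INTER_CUBIC))
V,U=np.mgrid[0:480,0:640]
def rect(m,n):
    k,l,st,_=cv2.connectedComponentsWithStats(m.astype(np.uint8)); i=1+np.argmax(st[1:,4]); m=l==i
    P=W[m]; r=cv2.minAreaRect((P[:,:2]*1000).astype(np.float32)); print(n,m.sum(),'z',np.median(P[:,2]).round(4),r,st[i]);return m
box=lambda a,b,x,y:(U>=a)&(U<=x)&(V>=b)&(V<=y)
br=g.sum(2)
mt=rect(box(325,185,395,295)&(abs(W[...,2]-.066)<.006)&(br>450),'blocktop')
# dark slots on the top
hull=cv2.convexHull(np.argwhere(mt)[:,::-1].astype(np.int32)); hm=np.zeros((480,640),np.uint8); cv2.fillConvexPoly(hm,hull,1); hm=cv2.erode(hm,np.ones((3,3)))
# intersect dark pixel rays with z=.066
f=240/np.tan(np.radians(c['fovy'])/2);K=np.array([[f,0,c['cx']],[0,f,c['cy']],[0,0,1.]])
def ray(uv,z):
    s=cv2.undistortPoints(np.asarray(uv,float).reshape(-1,1,2),K,np.array([c['k1'],0,0,0,0.])).reshape(-1,2)
    d=np.c_[s,np.ones(len(s))]@c['R']; o=-c['R'].T@c['t']; return o+d*((z-o[2])/d[:,2])[:,None]
print('hull',cv2.minAreaRect((ray(hull.reshape(-1,2),.066)[:,:2]*1000).astype(np.float32)))
k,l,st,ct=cv2.connectedComponentsWithStats(((hm>0)&(br<330)).astype(np.uint8))
for i in range(1,k):
    if st[i,4]>8:
        uv=np.argwhere(l==i)[:,::-1]; P=ray(uv,.066); r=cv2.minAreaRect((P[:,:2]*1000).astype(np.float32)); print('slot',st[i],ct[i].round(1),r,P.mean(0).round(4))
blk=box(300,245,345,300)&(br<160)
P=W[blk&(abs(W[...,2]-.122)<.005)]; print('feeltop',len(P),cv2.minAreaRect((P[:,:2]*1000).astype(np.float32)),np.median(P[:,2]))
P=W[blk]; print('feel all',P.min(0),P.max(0))
rect(box(290,270,360,315)&(abs(W[...,2]-.066)<.004)&(br>200),'standtop')
P=W[box(405,120,580,270)&(W[...,2]>.1)]; print('cabinet',np.percentile(P,[1,99],axis=0))
# tall things map
m=(W[...,2]>.1)&(W[...,0]>.1)&(W[...,0]<1)&(abs(W[...,1])<.8)&(c['range_z']>0)
k,l,st,_=cv2.connectedComponentsWithStats(m.astype(np.uint8))
for i in range(1,k):
    if st[i,4]>40: P=W[l==i]; print('tall',st[i],np.percentile(P,[1,99],axis=0).round(2).tolist())
E
```

```text
blocktop 1575 z 0.0654 ((541.1774291992188, 247.12823486328125), (55.81663513183594, 182.2395477294922), 3.5133187770843506) [ 331  196   51   58 1575]
hull ((540.5115966796875, 247.60873413085938), (55.31545639038086, 180.21206665039062), 3.386540412902832)
slot [342 240  15   4  18] [348.9 241.6] ((537.0507202148438, 310.0130615234375), (26.014671325683594, 3.085925817489624), 2.721606731414795) [0.5371 0.31   0.066 ]
feeltop 141 ((535.29931640625, 429.6704406738281), (14.277670860290527, 33.55881881713867), 79.7001724243164) 0.12094967527087179
feel all [0.51844413 0.4205339  0.07511728] [0.5525707  0.43961875 0.12339288]
standtop 453 z 0.0655 ((535.65380859375, 427.707763671875), (53.296363830566406, 57.83304214477539), 79.57025146484375) [304 274  45  27 453]
cabinet [[ 0.19295887 -0.00912221  0.10208815]
 [ 0.48246218  0.27901494  0.2128623 ]]
tall [ 236    0  129  120 9272] [[0.68, -0.57, 0.1], [1.0, -0.03, 0.25]]
tall [  372    79   210   146 17419] [[0.19, -0.28, 0.1], [0.63, 0.28, 0.21]]
tall [606 107  33  68 992] [[0.1, -0.03, 0.14], [0.13, 0.03, 0.26]]
tall [316 252  23  23 364] [[0.52, 0.42, 0.1], [0.55, 0.44, 0.12]]
tall [393 298  23  10  87] [[0.39, 0.44, 0.1], [0.42, 0.47, 0.1]]
tall [ 568  307   72   37 1412] [[0.1, 0.4, 0.1], [0.18, 0.56, 0.25]]
tall [342 317  17  17 113] [[0.46, 0.51, 0.1], [0.47, 0.54, 0.1]]
tall [424 335  17  28 277] [[0.34, 0.53, 0.1], [0.36, 0.55, 0.14]]
tall [618 359  22  53 653] [[0.17, 0.64, 0.24], [0.2, 0.67, 0.3]]
```

View pics/sz.png

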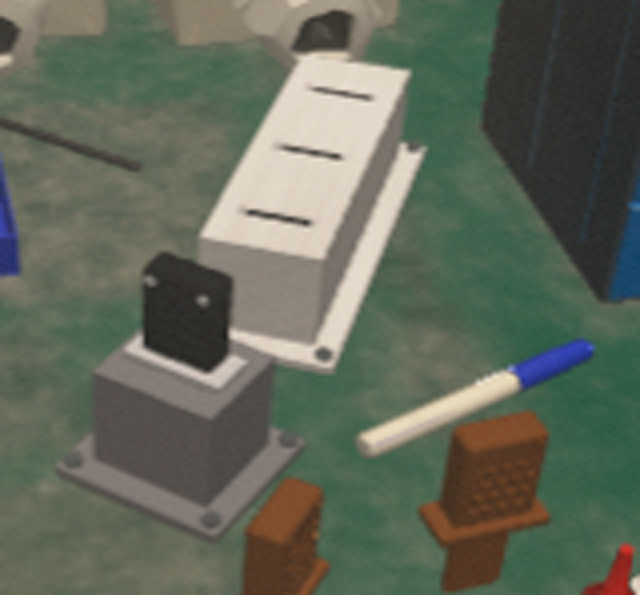

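```bash
cat >> h.py <<'E'
def go(pos,yaw):
    """tool y axis at world yaw deg (mod 180), pointing down; prints the tool-frame shift cm and turn deg"""
    s=manip.read_state(); R=Ro.from_rotvec(s['ee_rot'])
    y=np.radians(yaw); ty=np.array([np.cos(y),np.sin(y),0])
    if ty@R.as_matrix()[:,1]<0: ty=-ty
    tz=np.array([0,0,-1.]); T=np.column_stack([np.cross(ty,tz),ty,tz])
    print('shift cm',(R.inv().apply(np.array(pos)-s['eef_pos'])*100).round(3),'turn',np.degrees((R.inv()*Ro.from_matrix(T)).as_rotvec()).round(2),'F',s['wrist_force'].round(2),'t',s['time'],'pos',s['eef_pos'].round(4),'w',s['grip_width'].round(4))
E
python3 - <<'E'
from h import *
go([.535,.37,.206],84)
c=cam('side'); W=cloud(c)
m=(abs(W[...,2]-.205)<.015)&(W[...,0]>.1)&(W[...,0]<.7)&(abs(W[...,1])<.35); m[:,:395]=0
k,l,st,_=cv2.connectedComponentsWithStats(m.astype(np.uint8)); i=1+np.argmax(st[1:,4]); P=W[l==i]
print(cv2.boxPoints(cv2.minAreaRect((P[:,:2]*1000).astype(np.float32))),P[:,2].max())
E
```

```text
Traceback (most recent call last):
  File "h.py", line 28, in go
    print('shift cm',(R.inv().apply(np.array(pos)-s['eef_pos'])*100).round(3),'turn',np.degrees((R.inv()*Ro.from_matrix(T)).as_rotvec()).round(2),'F',s['wrist_force'].round(2),'t',s['time'],'pos',s['eef_pos'].round(4),'w',s['grip_width'].round(4))
                                                                                                                                                                                                                              ^^^^^^^^^^^^^^^^^^^^^
AttributeError: 'float' object has no attribute 'round'
```

```bash
sed -i "s/s\['grip_width'\].round(4)/round(s['grip_width'],4)/" h.py
python3 - <<'E'
from h import *
go([.535,.37,.206],84)
c=cam('side'); W=cloud(c)
m=(abs(W[...,2]-.205)<.015)&(W[...,0]>.1)&(W[...,0]<.7)&(abs(W[...,1])<.35); m[:,:395]=0
k,l,st,_=cv2.connectedComponentsWithStats(m.astype(np.uint8)); i=1+np.argmax(st[1:,4]); P=W[l==i]
print(cv2.boxPoints(cv2.minAreaRect((P[:,:2]*1000).astype(np.float32))),P[:,2].max())
E
```

```text
shift cm [-4.1855e+01 -1.2706e+01  2.2000e-02] turn [ 0.    0.   -9.29] F [-0.46  1.   -0.1 ] t 1.1 pos [0.1648 0.6029 0.2062] w 0.0852
[[157.77951 143.18356]
 [282.14865 -40.40921]
 [492.5391  102.11322]
 [368.16995 285.706  ]] 0.21369224569791995
```

Call:
step_arm --deltas '[[[0, 0, 0], [0, 0, -4.65], 1], [[0, 0, 0], [0, 0, -4.65], 1], [[-3.27, -1.61, 0], [0, 0, 0], 1], [[-3.27, -1.61, 0], [0, 0, 0], 1], [[-3.27, -1.61, 0], [0, 0, 0], 1], [[-3.27, -1.61, 0], [0, 0, 0], 1], [[-3.27, -1.61, 0], [0, 0, 0], 1], [[-3.27, -1.61, 0], [0, 0, 0], 1], [[-3.27, -1.61, 0], [0, 0, 0], 1], [[-3.27, -1.61, 0], [0, 0, 0], 1], [[-3.27, -1.61, 0], [0, 0, 0], 1], [[-3.27, -1.61, 0], [0, 0, 0], 1], [[-3.27, -1.61, 0], [0, 0, 0], 1], [[-3.27, -1.61, 0], [0, 0, 0], 1], [[0, 0, 0], [0, 0, 0], 1], [[0, 0, 0], [0, 0, 0], 1]]'

```text
time: 2.48
eef_pos: [0.5361, 0.3685, 0.2057]
ee_rot: [-0.168, -3.137, 0.0]
wrist_force: [-0.4, 0.3, -1.1]
grip_width: 0.0852
```

```bash
python3 - <<'E'
from h import *
c=cam('wrist','w1.png'); W=cloud(c); print(-c['R'].T@c['t'])
for z,n in((.066,'top66'),(.121,'feel'),(.072,'collar')):
    m=(abs(W[...,2]-z)<.003)
    k,l,st,_=cv2.connectedComponentsWithStats(m.astype(np.uint8))
    for i in range(1,k):
        if st[i,4]>150: P=W[l==i]; print(n,st[i],P[:,2].mean().round(4),cv2.minAreaRect((P[:,:2]*1000).astype(np.float32)))
go([.535,.43,.084],79.7)
E
```

```text
[0.45077725 0.37744569 0.37309998]
top66 [573   3  55 109 444] 0.066 ((418.56085205078125, 611.3705444335938), (41.26402282714844, 86.78734588623047), 81.77864837646484)
top66 [ 27  24 120 179 642] 0.0659 ((436.1378173828125, 176.91001892089844), (42.553714752197266, 176.00645446777344), 48.5186767578125)
top66 [608 113  32  61 257] 0.0661 ((494.291259765625, 645.4971313476562), (69.21310424804688, 2.8550491333007812), 35.61952209472656)
top66 [ 353  180   64   66 1637] 0.0656 ((535.7221069335938, 427.2412109375), (50.60245132446289, 56.70588302612305), 78.73812866210938)
top66 [   89   193   201    88 10333] 0.0655 ((541.0576171875, 245.8030548095703), (57.14217758178711, 180.9315185546875), 3.6037979125976562)
top66 [  16  277   63   99 1286] 0.0663 ((620.9725952148438, 86.42803955078125), (103.09700012207031, 64.84059143066406), 29.784160614013672)
top66 [560 326  80  57 428] 0.0662 ((720.550048828125, 660.28515625), (4.266279220581055, 102.80685424804688), 35.30757141113281)
top66 [607 417  33  24 184] 0.066 ((842.0597534179688, 718.6537475585938), (5.532803535461426, 46.44180679
[... 544 characters left out ...]
2734375), 38.42886734008789)
collar [370 188  32  51 435] 0.0715 ((535.490234375, 427.1869201660156), (22.406280517578125, 46.27109909057617), 78.43511962890625)
collar [   0  290   77   90 1643] 0.0717 ((623.2108154296875, 77.07269287109375), (107.09577178955078, 51.047122955322266), 31.158185958862305)
collar [564 331  76  55 422] 0.0719 ((721.317626953125, 659.2894897460938), (4.699154853820801, 96.42449951171875), 35.27029037475586)
collar [610 422  30  23 173] 0.072 ((843.8919677734375, 717.0650024414062), (6.052448272705078, 42.179073333740234), 35.85426330566406)
shift cm [ 0.633  6.027 12.189] turn [-0.01 -0.03  4.24] F [ 0.03  0.47 -0.18] t 2.5333 pos [0.535  0.3694 0.2059] w 0.0852
```

View pics/w1.png

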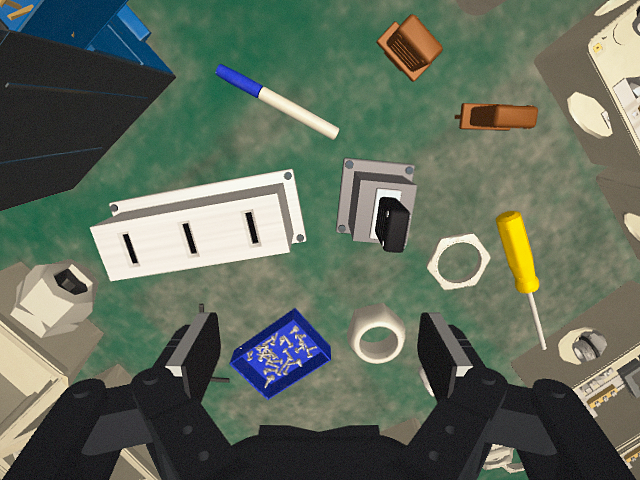

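The wrist image shows the gauge at (392,222), the block's slots at (252,227), (191,238) and (130,249), and clear space around the stand. I'll move above the gauge and fit the slot mouths.

```bash
cat >> h.py <<'E'
def slots(c,boxes):
    f=240/np.tan(np.radians(c['fovy'])/2);K=np.array([[f,0,c['cx']],[0,f,c['cy']],[0,0,1.]])
    br=c['frame'].astype(int).sum(2); o=-c['R'].T@c['t']; out=[]
    for a,b,x,y in boxes:
        uv=np.argwhere(br[b:y,a:x]<300)[:,::-1]+[a,b]
        s=cv2.undistortPoints(uv.astype(float).reshape(-1,1,2),K,np.array([c['k1'],0,0,0,0.])).reshape(-1,2)
        d=np.c_[s,np.ones(len(s))]@c['R']; P=o+d*((.0645-o[2])/d[:,2])[:,None]
        out.append(cv2.minAreaRect((P[:,:2]*1000).astype(np.float32))); print(len(uv),out[-1],(P[:,:2].mean(0)*1000).round(1))
    return out
E
python3 - <<'E'
from h import *
c=cam('wrist'); slots(c,[(240,205,265,250),(178,215,204,262),(117,226,142,273)])
a=np.radians(3.6);C=np.array([.5411,.2458])
for k in(.06,0,-.06): print(C+k*np.array([-np.sin(a),np.cos(a)]))
go([.5354,.4272,.082],78.3)
E
```

```text
184 ((536.463134765625, 306.7962951660156), (29.273509979248047, 5.362703323364258), 3.928576946258545) [536.2 306.7]
172 ((540.319580078125, 247.26683044433594), (29.137407302856445, 5.393537521362305), 4.103936195373535) [540.1 247.2]
158 ((544.1328125, 187.78921508789062), (28.999183654785156, 5.461466312408447), 3.2862112522125244) [543.8 187.7]
[0.53733257 0.3056816 ]
[0.5411 0.2458]
[0.54486743 0.1859184 ]
shift cm [ 0.486  5.697 12.405] turn [-0.   -0.03  5.71] F [-0.27  0.33  0.09] t 2.5833 pos [0.5343 0.37   0.2061] w 0.0855
```

Call:
step_arm --deltas '[[[0, 0, 0], [0, 0, 5.7], 1], [[0.35, 1.87, 0], [0, 0, 0], 1], [[0.35, 1.87, 0], [0, 0, 0], 1], [[0.35, 1.88, 0], [0, 0, 0], 1], [[0, 0, 2], [0, 0, 0], 1], [[0, 0, 2], [0, 0, 0], 1], [[0, 0, 2], [0, 0, 0], 1], [[0, 0, 2], [0, 0, 0], 1], [[0, 0, 0], [0, 0, 0], 1], [[0, 0, 0], [0, 0, 0], 1]]'

```text
time: 3.42
eef_pos: [0.5348, 0.4277, 0.126]
ee_rot: [-0.317, -3.124, 0.001]
wrist_force: [0.9, 0.8, 0.4]
grip_width: 0.0855
```

```bash
python3 - <<'E'
from h import *
go([.5354,.4272,.082],78.3)
c=cam('wrist','w2.png'); W=cloud(c)
m=(abs(W[...,2]-.1215)<.004)&(np.hypot(W[...,0]-.535,W[...,1]-.427)<.03)
P=W[m]; print(len(P),cv2.minAreaRect((P[:,:2]*1000).astype(np.float32)))
go([.5354,.4272,.082],78.3)
E
```

```text
shift cm [-0.078 -0.034  4.401] turn [-0.06 -0.07  0.1 ] F [0.93 0.82 0.44] t 3.4167 pos [0.5348 0.4277 0.126 ] w 0.0855
1655 ((535.1802368164062, 427.286865234375), (16.66135025024414, 33.68265151977539), 78.8768081665039)
shift cm [-2.000e-03 -7.400e-02  4.519e+00] turn [0.03 0.02 0.08] F [-0.73  0.92  0.62] t 3.4667 pos [0.5355 0.4279 0.1272] w 0.0854
```

View pics/w2.png

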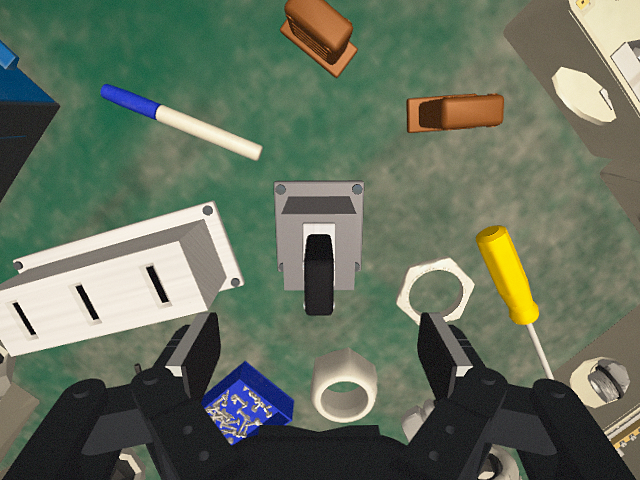

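The gauge is at (318,275), centred between the pads. I'll descend and grip.

Call:
step_arm --deltas '[[[0, 0, 1.5], [0, 0, 0], 1], [[0, 0, 1.5], [0, 0, 0], 1], [[0, 0, 1.4], [0, 0, 0], 1], [[0, 0, 0], [0, 0, 0], 1], [[0, 0, 0], [0, 0, 0], -0.2], [[0, 0, 0], [0, 0, 0], -0.5], [[0, 0, 0], [0, 0, 0], -1], [[0, 0, 0], [0, 0, 0], -1], [[0, 0, 0], [0, 0, 0], -1], [[0, 0, 0], [0, 0, 0], -1], [[0, 0, 0], [0, 0, 0], -1], [[0, 0, 0], [0, 0, 0], -1]]' --newtons 50

```text
time: 4.47
eef_pos: [0.5363, 0.4273, 0.0829]
ee_rot: [0.32, 3.124, 0.001]
wrist_force: [-0.7, 0.6, 5.7]
grip_width: 0.0147
```

```bash
python3 - <<'E'
from h import *
c=cam('wrist','w3.png'); cv2.imwrite('pics/w3.png',cv2.resize(c['frame'][150:480,120:520,::-1],None,fx=2,fy=1.8))
go([.5354,.4272,.082],78.3)
E
```

```text
shift cm [ 0.084 -0.025  0.092] turn [0.06 0.05 0.02] F [-0.59  0.56  4.89] t 4.5167 pos [0.5363 0.4273 0.0829] w 0.0145
```

View pics/w3.png

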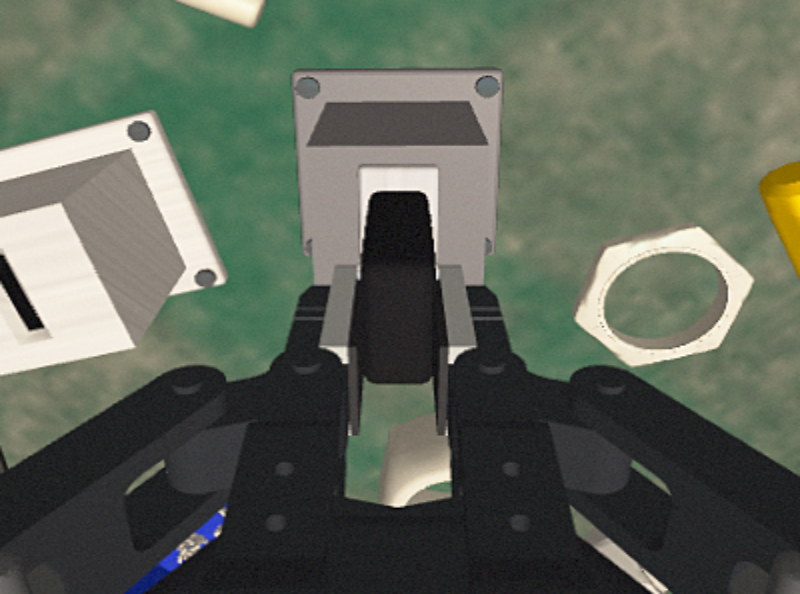

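Gripped: opening is 14.5 mm and the handle sits square between the pads. I'll lift straight out.

Call:
step_arm --deltas '[[[0, 0, -0.7], [0, 0, 0], -1], [[0, 0, -0.9], [0, 0, 0], -1], [[0, 0, -1.2], [0, 0, 0], -1], [[0, 0, -1.4], [0, 0, 0], -1], [[0, 0, -1.4], [0, 0, 0], -1], [[0, 0, -1.4], [0, 0, 0], -1], [[0, 0, -1.3], [0, 0, 0], -1], [[0, 0, 0], [0, 0, -5.2], -1], [[0, 0, 0], [0, 0, -5.1], -1], [[0, 0, 0], [0, 0, -5.1], -1], [[0, 0, 0], [0, 0, 0], -1], [[0, 0, 0], [0, 0, 0], -1]]'

```text
time: 5.52
eef_pos: [0.536, 0.427, 0.166]
ee_rot: [-0.097, 3.139, 0.001]
wrist_force: [0.9, 0.4, -1.2]
grip_width: 0.0145
```

```bash
python3 - <<'E'
from h import *
go([.5365,.3068,.145],93.7)
c=cam('side','s4.png')
go([.5365,.3068,.145],93.7)
cv2.imwrite('pics/s4.png',cv2.resize(c['frame'][130:340,230:430,::-1],None,fx=3.5,fy=2.8))
E
```

```text
shift cm [  0.702 -12.003   2.098] turn [ 0.02  0.03 -0.14] F [ 0.9   0.36 -1.23] t 5.5167 pos [0.536 0.427 0.166] w 0.0145
shift cm [  0.693 -12.      2.078] turn [ 0.02  0.02 -0.16] F [-0.49  0.6  -0.66] t 5.5667 pos [0.536  0.427  0.1658] w 0.0147
```

View pics/s4.png

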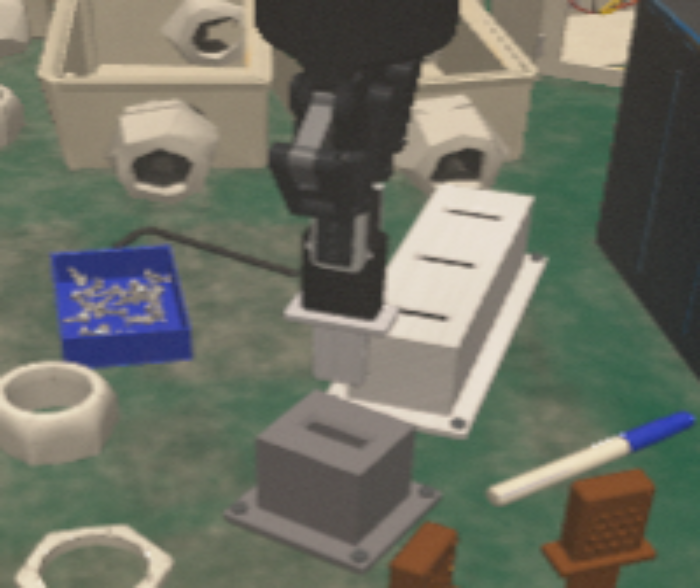

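The gauge is out of its stand at (343,280), upright with the blade fully out. Next I'll go above the left slot.

Call:
step_arm --deltas '[[[0.1, -2, 0], [0, 0, 0], -1], [[0.1, -2, 0], [0, 0, 0], -1], [[0.1, -2, 0], [0, 0, 0], -1], [[0.1, -2, 0], [0, 0, 0], -1], [[0.15, -2, 0], [0, 0, 0], -1], [[0.15, -2, 0], [0, 0, 0], -1], [[0, 0, 1.0], [0, 0, 0], -1], [[0, 0, 1.0], [0, 0, 0], -1], [[0, 0, 0], [0, 0, 0], -1], [[0, 0, 0], [0, 0, 0], -1]]'

```text
time: 6.4
eef_pos: [0.5364, 0.3075, 0.1443]
ee_rot: [0.101, -3.139, 0.001]
wrist_force: [-0.1, 1.5, -0.8]
grip_width: 0.0147
```

```bash
cat >> h.py <<'E'
def view(n,save,P,w=90,h=80):
    c=cam(n); u,v=proj(c,P)[0].astype(int); a=max(u-w,0);b=max(v-h,0); im=c['frame'][b:v+h,a:u+w,::-1]
    cv2.imwrite('pics/'+save,cv2.resize(im,None,fx=3.5,fy=3.5,interpolation=cv2.INTER_CUBIC)); print(save,'off',a,b); return c
def flos(n):
    s=[];
    for _ in range(n): manip.camera('side'); s.append(manip.read_state())
    print('mean pos',np.mean([x['eef_pos'] for x in s],0).round(4),'F',np.mean([x['wrist_force'] for x in s],0).round(2))
E
python3 - <<'E'
from h import *
go([.5365,.3068,.145],93.7); flos(4)
view('side','s5.png',[.5365,.3068,.085]); view('wrist','w5.png',[.5365,.3068,.085],110,85)
E
```

```text
shift cm [-0.004 -0.066 -0.066] turn [-0.02 -0.08  0.  ] F [-0.09  1.55 -0.82] t 6.4 pos [0.5364 0.3075 0.1443] w 0.0147
mean pos [0.5367 0.3075 0.1451] F [-0.08  0.02 -0.65]
s5.png off 260 152
w5.png off 207 166
```

View pics/s5.png

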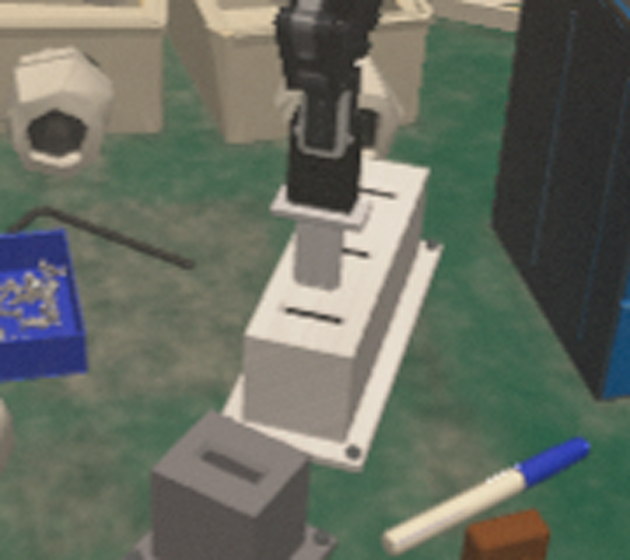

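View pics/w5.png

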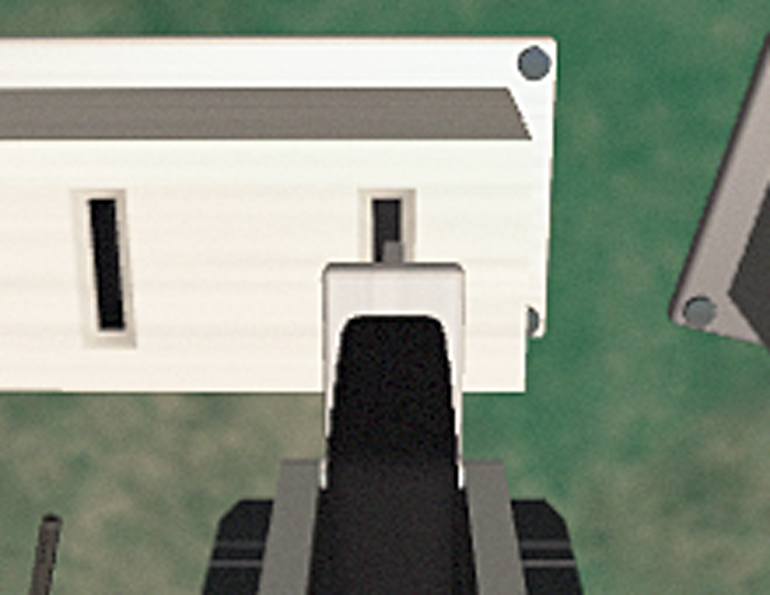

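The blade tip is about 1 mm to +y of the left slot. I'll correct that and enter.

Call:
step_arm --deltas '[[[0, -0.08, 0], [0, 0, 0], -1], [[0, 0, 0.8], [0, 0, 0], -1], [[0, 0, 0.6], [0, 0, 0], -1], [[0, 0, 0.5], [0, 0, 0], -1], [[0, 0, 0.5], [0, 0, 0], -1], [[0, 0, 0], [0, 0, 0], -1], [[0, 0, 0], [0, 0, 0], -1]]'

```text
time: 7.28
eef_pos: [0.5367, 0.3059, 0.1208]
ee_rot: [0.102, -3.139, 0.0]
wrist_force: [-0.8, 0.8, -0.1]
grip_width: 0.0144
```

```bash
python3 - <<'E'
from h import *
flos(3); view('side','s6.png',[.5365,.3068,.085],60,50)
E
```

```text
mean pos [0.5369 0.3061 0.1213] F [-0.32  0.   -0.88]
s6.png off 290 182
```

View pics/s6.png

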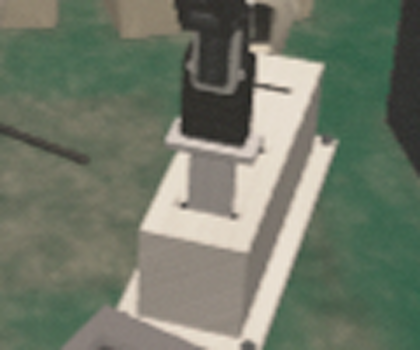

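The blade tip is in the left slot with no contact. I'll probe down gently.

Call:
step_arm --deltas '[[[0, 0, 0.2], [0, 0, 0], -1], [[0, 0, 0.2], [0, 0, 0], -1], [[0, 0, 0.1], [0, 0, 0], -1], [[0, 0, 0], [0, 0, 0], -1]]'

```text
time: 7.82
eef_pos: [0.5367, 0.3059, 0.1159]
ee_rot: [0.102, -3.14, 0.0]
wrist_force: [-0.3, 0.4, -0.6]
grip_width: 0.0147
```

Call:
step_arm --deltas '[[[0, 0, 0.2], [0, 0, 0], -1], [[0, 0, 0.2], [0, 0, 0], -1], [[0, 0, 0], [0, 0, 0], -1]]'

```text
time: 8.07
eef_pos: [0.5366, 0.3059, 0.1118]
ee_rot: [0.102, -3.139, 0.0]
wrist_force: [0.0, -0.6, -1.1]
grip_width: 0.0147
```

Call:
step_arm --deltas '[[[0, 0, 0.2], [0, 0, 0], -1], [[0, 0, 0.2], [0, 0, 0], -1], [[0, 0, 0], [0, 0, 0], -1]]'

```text
time: 8.32
eef_pos: [0.5367, 0.3059, 0.1078]
ee_rot: [0.102, -3.139, 0.0]
wrist_force: [0.1, 1.0, -1.1]
grip_width: 0.0148
```

Call:
step_arm --deltas '[[[0, 0, 0.2], [0, 0, 0], -1], [[0, 0, 0.2], [0, 0, 0], -1], [[0, 0, 0], [0, 0, 0], -1]]'

```text
time: 8.57
eef_pos: [0.5367, 0.3059, 0.1038]
ee_rot: [0.102, -3.139, 0.0]
wrist_force: [-0.4, -0.4, -1.5]
grip_width: 0.0142
```

Call:
step_arm --deltas '[[[0, 0, 0.2], [0, 0, 0], -1], [[0, 0, 0.2], [0, 0, 0], -1], [[0, 0, 0], [0, 0, 0], -1]]'

```text
time: 8.82
eef_pos: [0.5367, 0.3059, 0.0998]
ee_rot: [0.102, -3.139, 0.0]
wrist_force: [0.4, 0.3, -0.2]
grip_width: 0.0151
```

Call:
step_arm --deltas '[[[0, 0, 0.2], [0, 0, 0], -1], [[0, 0, 0.2], [0, 0, 0], -1], [[0, 0, 0], [0, 0, 0], -1]]'

```text
time: 9.07
eef_pos: [0.5366, 0.306, 0.0958]
ee_rot: [0.102, -3.139, 0.0]
wrist_force: [0.7, 0.8, -1.2]
grip_width: 0.0147
```

Call:
step_arm --deltas '[[[0, 0, 0.2], [0, 0, 0], -1], [[0, 0, 0.2], [0, 0, 0], -1], [[0, 0, 0], [0, 0, 0], -1]]'

```text
time: 9.32
eef_pos: [0.5367, 0.3059, 0.0918]
ee_rot: [0.102, -3.139, 0.0]
wrist_force: [0.9, 0.8, -1.8]
grip_width: 0.0145
```

```bash
python3 - <<'E'
from h import *
flos(2); view('side','s7.png',[.5365,.3068,.085],60,50)
E
```

```text
mean pos [0.5367 0.306  0.092 ] F [-0.44  0.39 -1.03]
s7.png off 290 182
```

View pics/s7.png

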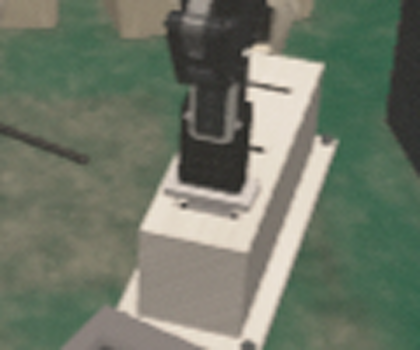

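No resistance at 36 mm, so the left slot looks open. I'll go on down to the collar.

Call:
step_arm --deltas '[[[0, 0, 0.2], [0, 0, 0], -1], [[0, 0, 0.2], [0, 0, 0], -1], [[0, 0, 0.2], [0, 0, 0], -1], [[0, 0, 0.1], [0, 0, 0], -1], [[0, 0, 0.05], [0, 0, 0], -1], [[0, 0, 0], [0, 0, 0], -1]]'

```text
time: 9.97
eef_pos: [0.5368, 0.306, 0.0845]
ee_rot: [0.102, -3.14, -0.0]
wrist_force: [0.3, 0.3, -0.5]
grip_width: 0.0149
```

Call:
step_arm --deltas '[[[0, 0, 0.1], [0, 0, 0], -1], [[0, 0, 0.05], [0, 0, 0], -1], [[0, 0, 0], [0, 0, 0], -1]]'

```text
time: 10.22
eef_pos: [0.5368, 0.306, 0.0831]
ee_rot: [0.102, -3.14, -0.0]
wrist_force: [0.1, -0.6, -0.6]
grip_width: 0.0146
```

Call:
step_arm --deltas '[[[0, 0, 0.1], [0, 0, 0], -1], [[0, 0, 0], [0, 0, 0], -1]]'

```text
time: 10.38
eef_pos: [0.5369, 0.3061, 0.0829]
ee_rot: [-0.102, 3.139, 0.001]
wrist_force: [-2.0, -1.7, 5.3]
grip_width: 0.0145
```

```bash
python3 - <<'E'
from h import *
flos(2); view('side','s8.png',[.5365,.3068,.085],60,50)
E
```

```text
mean pos [0.5369 0.3061 0.0829] F [-1.91 -0.38  5.78]
s8.png off 290 182
```

View pics/s8.png

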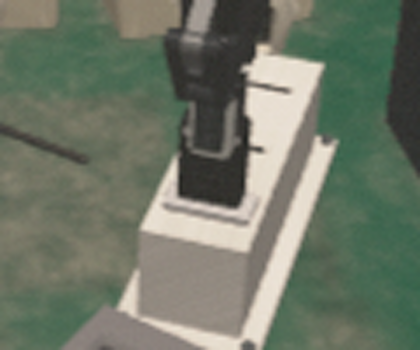

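The left slot takes it up to the collar (5.8 N contact at TCP z 0.083). All three must be tried, so I'll lift and go to the middle slot.

Call:
step_arm --deltas '[[[0, 0, -0.7], [0, 0, 0], -1], [[0, 0, -1.0], [0, 0, 0], -1], [[0, 0, -1.2], [0, 0, 0], -1], [[0, 0, -1.2], [0, 0, 0], -1], [[0, 0, -1.2], [0, 0, 0], -1], [[0, 0, -1.1], [0, 0, 0], -1], [[0, 0, 0], [0, 0, 0], -1], [[0, -1.5, 0], [0, 0, 0], -1], [[0, -1.5, 0], [0, 0, 0], -1], [[0, -1.5, 0], [0, 0, 0], -1], [[0, -1.5, 0], [0, 0, 0], -1], [[0, 0, 0], [0, 0, 0], -1], [[0, 0, 0], [0, 0, 0], -1]]'

```text
time: 11.62
eef_pos: [0.5409, 0.2447, 0.1461]
ee_rot: [0.098, -3.14, -0.0]
wrist_force: [-0.7, 0.7, -1.3]
grip_width: 0.0143
```

```bash
python3 - <<'E'
from h import *
flos(2); go([.5406,.2463,.145],93.7)
view('wrist','w9.png',[.5405,.2468,.085],110,85)
E
```

```text
mean pos [0.5409 0.2457 0.1461] F [-0.33  0.42 -1.17]
shift cm [0.022 0.039 0.112] turn [ 0.01 -0.   -0.03] F [-0.3   0.35 -1.11] t 11.7167 pos [0.5408 0.2459 0.1461] w 0.0147
w9.png off 210 165
```

View pics/w9.png

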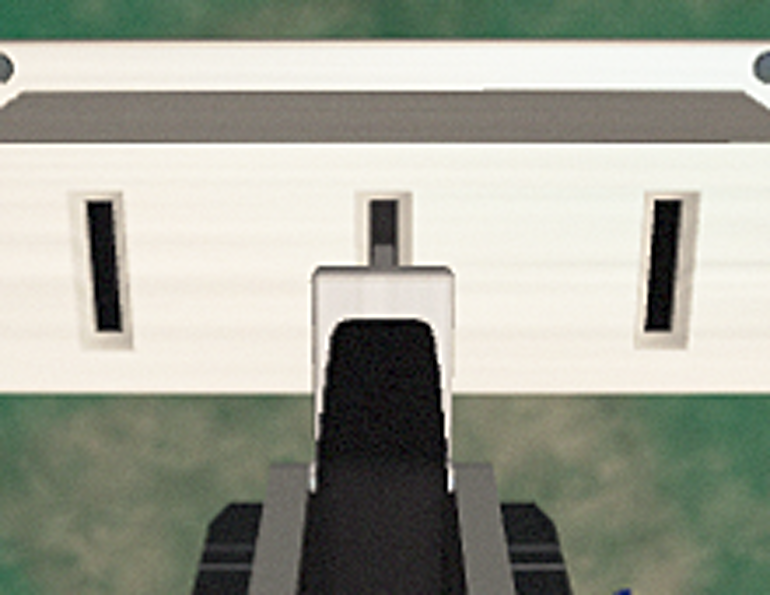

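The blade tip at (383,258) is aligned with the middle slot at (383,225). I'll enter to about 8 mm, then probe.

Call:
step_arm --deltas '[[[0, 0, 0.8], [0, 0, 0], -1], [[0, 0, 0.6], [0, 0, 0], -1], [[0, 0, 0.5], [0, 0, 0], -1], [[0, 0, 0.5], [0, 0, 0], -1], [[0, 0, 0.1], [0, 0, 0], -1], [[0, 0, 0], [0, 0, 0], -1], [[0, 0, 0], [0, 0, 0], -1]]'

```text
time: 12.35
eef_pos: [0.5407, 0.2462, 0.1212]
ee_rot: [-0.102, 3.14, 0.0]
wrist_force: [-0.1, -0.2, -1.2]
grip_width: 0.0145
```

Call:
step_arm --deltas '[[[0, 0, 0.2], [0, 0, 0], -1], [[0, 0, 0.2], [0, 0, 0], -1], [[0, 0, 0.1], [0, 0, 0], -1], [[0, 0, 0], [0, 0, 0], -1]]'

```text
time: 12.68
eef_pos: [0.5406, 0.2461, 0.116]
ee_rot: [0.102, -3.14, 0.0]
wrist_force: [0.7, -0.6, 0.1]
grip_width: 0.0148
```

Call:
step_arm --deltas '[[[0, 0, 0.2], [0, 0, 0], -1], [[0, 0, 0.2], [0, 0, 0], -1], [[0, 0, 0], [0, 0, 0], -1]]'

```text
time: 12.93
eef_pos: [0.5405, 0.2461, 0.1118]
ee_rot: [0.102, -3.139, 0.0]
wrist_force: [-0.0, -0.2, -0.9]
grip_width: 0.0147
```

Call:
step_arm --deltas '[[[0, 0, 0.2], [0, 0, 0], -1], [[0, 0, 0.2], [0, 0, 0], -1], [[0, 0, 0], [0, 0, 0], -1]]'

```text
time: 13.18
eef_pos: [0.5406, 0.2461, 0.1078]
ee_rot: [0.102, -3.139, 0.0]
wrist_force: [0.4, 0.5, -1.1]
grip_width: 0.0145
```

Call:
step_arm --deltas '[[[0, 0, 0.2], [0, 0, 0], -1], [[0, 0, 0.2], [0, 0, 0], -1], [[0, 0, 0], [0, 0, 0], -1]]'

```text
time: 13.43
eef_pos: [0.5408, 0.2462, 0.1041]
ee_rot: [-0.102, 3.14, 0.0]
wrist_force: [0.8, 0.1, 3.5]
grip_width: 0.0146
```

Call:
step_arm --deltas '[[[0, 0, 0.15], [0, 0, 0], -1], [[0, 0, 0], [0, 0, 0], -1], [[0, 0, 0], [0, 0, 0], -1]]'

```text
time: 13.68
eef_pos: [0.5409, 0.2462, 0.1029]
ee_rot: [-0.102, 3.139, 0.0]
wrist_force: [0.0, -1.0, 4.3]
grip_width: 0.0146
```

```bash
python3 - <<'E'
from h import *
flos(3); view('side','s10.png',[.5405,.2468,.085],60,50)
E
```

```text
mean pos [0.5408 0.2462 0.1029] F [-0.   -0.03  4.38]
s10.png off 298 163
```

View pics/s10.png

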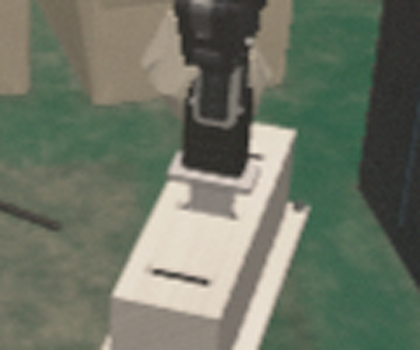

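The middle slot jams: about 5.4 N above tare at 24 mm, with the collar still 20 mm up. I'll back out and try the right slot.

Call:
step_arm --deltas '[[[0, 0, -0.6], [0, 0, 0], -1], [[0, 0, -0.9], [0, 0, 0], -1], [[0, 0, -1.0], [0, 0, 0], -1], [[0, 0, -1.0], [0, 0, 0], -1], [[0, 0, -0.8], [0, 0, 0], -1], [[0, 0, 0], [0, 0, 0], -1], [[0, -1.5, 0], [0, 0, 0], -1], [[0, -1.5, 0], [0, 0, 0], -1], [[0, -1.5, 0], [0, 0, 0], -1], [[0, -1.5, 0], [0, 0, 0], -1], [[0, 0, 0], [0, 0, 0], -1], [[0, 0, 0], [0, 0, 0], -1]]'

```text
time: 14.88
eef_pos: [0.5445, 0.1853, 0.1454]
ee_rot: [0.099, -3.139, 0.0]
wrist_force: [0.4, 0.4, -1.4]
grip_width: 0.015
```

```bash
python3 - <<'E'
from h import *
flos(2)
view('wrist','w11.png',[.5443,.1865,.085],110,85)
E
```

```text
mean pos [0.5445 0.1861 0.1455] F [-0.02  0.49 -0.77]
w11.png off 208 166
```

View pics/w11.png

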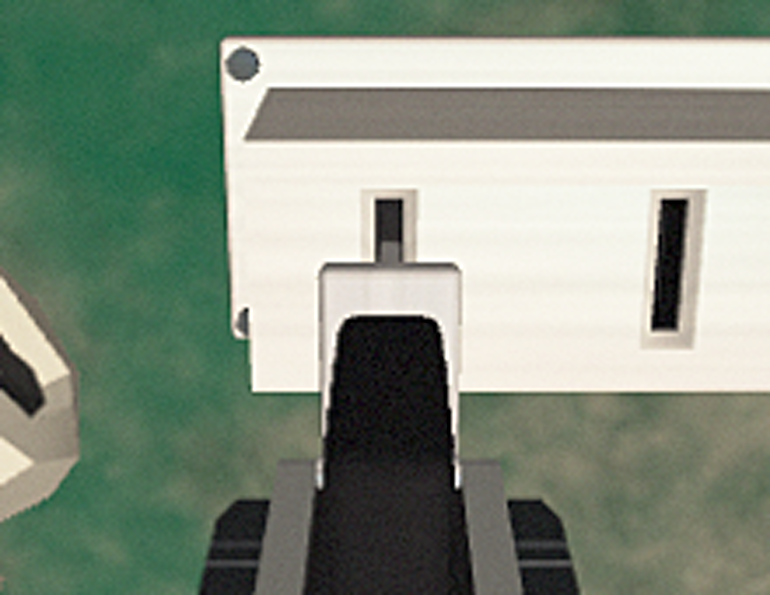

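The blade tip at (390,255) is aligned with the right slot at (389,225). I'll enter and probe.

Call:
step_arm --deltas '[[[0, 0, 0.8], [0, 0, 0], -1], [[0, 0, 0.6], [0, 0, 0], -1], [[0, 0, 0.5], [0, 0, 0], -1], [[0, 0, 0.5], [0, 0, 0], -1], [[0, 0, 0], [0, 0, 0], -1], [[0, 0, 0], [0, 0, 0], -1]]'

```text
time: 15.53
eef_pos: [0.5444, 0.1863, 0.1212]
ee_rot: [0.102, -3.139, 0.0]
wrist_force: [-0.7, -0.3, -0.7]
grip_width: 0.0143
```

Call:
step_arm --deltas '[[[0, 0, 0.2], [0, 0, 0], -1], [[0, 0, 0.2], [0, 0, 0], -1], [[0, 0, 0.1], [0, 0, 0], -1], [[0, 0, 0], [0, 0, 0], -1]]'

```text
time: 15.87
eef_pos: [0.5445, 0.1862, 0.1166]
ee_rot: [0.102, -3.14, -0.0]
wrist_force: [-0.3, -0.2, -0.9]
grip_width: 0.0144
```

Call:
step_arm --deltas '[[[0, 0, 0.2], [0, 0, 0], -1], [[0, 0, 0.2], [0, 0, 0], -1], [[0, 0, 0], [0, 0, 0], -1]]'

```text
time: 16.12
eef_pos: [0.5444, 0.1862, 0.1123]
ee_rot: [0.102, -3.139, 0.0]
wrist_force: [0.4, 0.7, -0.8]
grip_width: 0.0151
```

Call:
step_arm --deltas '[[[0, 0, 0.2], [0, 0, 0], -1], [[0, 0, 0.2], [0, 0, 0], -1], [[0, 0, 0], [0, 0, 0], -1]]'

```text
time: 16.37
eef_pos: [0.5444, 0.1862, 0.1083]
ee_rot: [0.102, -3.139, 0.0]
wrist_force: [0.4, 0.0, -0.7]
grip_width: 0.0148
```

Call:
step_arm --deltas '[[[0, 0, 0.2], [0, 0, 0], -1], [[0, 0, 0.2], [0, 0, 0], -1], [[0, 0, 0], [0, 0, 0], -1]]'

```text
time: 16.62
eef_pos: [0.5446, 0.1863, 0.1045]
ee_rot: [-0.102, 3.14, 0.0]
wrist_force: [-0.2, 0.1, 2.4]
grip_width: 0.0144
```

Call:
step_arm --deltas '[[[0, 0, 0.2], [0, 0, 0], -1], [[0, 0, 0], [0, 0, 0], -1], [[0, 0, 0], [0, 0, 0], -1]]'

```text
time: 16.87
eef_pos: [0.5448, 0.1863, 0.1029]
ee_rot: [-0.102, 3.139, 0.0]
wrist_force: [-0.7, -0.2, 3.0]
grip_width: 0.0145
```

```bash
python3 - <<'E'
from h import *
flos(3)
E
```

```text
mean pos [0.5447 0.1863 0.1029] F [-0.28  0.5   3.42]
```

The right slot jams too (about 4.3 N above tare at 24 mm, clearly over 1 mm of spring). I'll go back to the left slot.

Call:
step_arm --deltas '[[[0, 0, -0.6], [0, 0, 0], -1], [[0, 0, -0.9], [0, 0, 0], -1], [[0, 0, -1.0], [0, 0, 0], -1], [[0, 0, -1.0], [0, 0, 0], -1], [[0, 0, -0.8], [0, 0, 0], -1], [[0, 0, 0], [0, 0, 0], -1], [[0, 2, 0], [0, 0, 0], -1], [[0, 2, 0], [0, 0, 0], -1], [[0, 2, 0], [0, 0, 0], -1], [[0, 2, 0], [0, 0, 0], -1], [[0, 2, 0], [0, 0, 0], -1], [[0, 2, 0], [0, 0, 0], -1], [[0, 0, 0], [0, 0, 0], -1], [[0, 0, 0], [0, 0, 0], -1]]'

```text
time: 18.18
eef_pos: [0.5364, 0.3065, 0.1454]
ee_rot: [0.104, -3.139, 0.0]
wrist_force: [0.2, -0.0, 0.1]
grip_width: 0.0147
```

```bash
python3 - <<'E'
from h import *
flos(2); go([.5368,.3060,.145],93.7)
view('wrist','w12.png',[.5365,.3065,.085],110,85)
E
```

```text
mean pos [0.5366 0.3056 0.1455] F [ 0.39 -0.5  -1.39]
shift cm [-0.015  0.06   0.052] turn [-0.01 -0.03  0.01] F [ 0.41 -1.01 -1.2 ] t 18.2833 pos [0.5367 0.3054 0.1455] w 0.0146
w12.png off 210 166
```

View pics/w12.png

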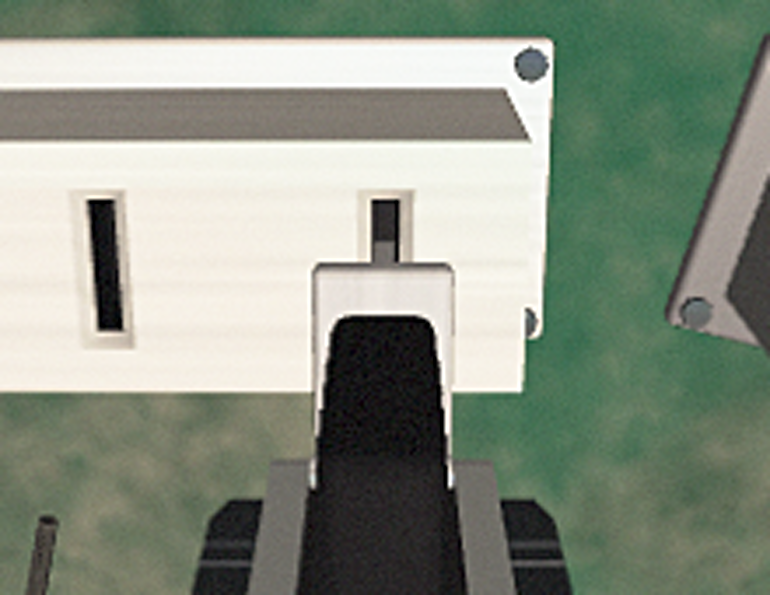

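The blade is about 0.5 mm to -y of the slot. I'll correct that and insert.

Call:
step_arm --deltas '[[[0, 0.05, 0], [0, 0, 0], -1], [[0, 0, 0.8], [0, 0, 0], -1], [[0, 0, 0.6], [0, 0, 0], -1], [[0, 0, 0.5], [0, 0, 0], -1], [[0, 0, 0.5], [0, 0, 0], -1], [[0, 0, 0.5], [0, 0, 0], -1], [[0, 0, 0.5], [0, 0, 0], -1], [[0, 0, 0], [0, 0, 0], -1]]'

```text
time: 19.0
eef_pos: [0.5364, 0.3063, 0.1105]
ee_rot: [0.102, -3.139, 0.001]
wrist_force: [0.0, -0.2, -1.6]
grip_width: 0.0145
```

Call:
step_arm --deltas '[[[0, 0, 0.5], [0, 0, 0], -1], [[0, 0, 0.5], [0, 0, 0], -1], [[0, 0, 0.5], [0, 0, 0], -1], [[0, 0, 0.5], [0, 0, 0], -1], [[0, 0, 0.4], [0, 0, 0], -1], [[0, 0, 0.3], [0, 0, 0], -1], [[0, 0, 0.1], [0, 0, 0], -1], [[0, 0, 0], [0, 0, 0], -1]]'

```text
time: 19.67
eef_pos: [0.5367, 0.3065, 0.0834]
ee_rot: [0.102, -3.14, 0.0]
wrist_force: [-0.5, 0.1, -0.1]
grip_width: 0.015
```

Call:
step_arm --deltas '[[[0, 0, 0.1], [0, 0, 0], -1], [[0, 0, 0.03], [0, 0, 0], -1], [[0, 0, 0], [0, 0, 0], -1]]'

```text
time: 19.92
eef_pos: [0.537, 0.3066, 0.0829]
ee_rot: [-0.102, 3.139, 0.001]
wrist_force: [-0.6, -0.3, 4.2]
grip_width: 0.0149
```

Home: collar contact again at z 0.083. I'll release and retreat straight up.

Call:
step_arm --deltas '[[[0, 0, 0], [0, 0, 0], -0.5], [[0, 0, 0], [0, 0, 0], 0], [[0, 0, 0], [0, 0, 0], 0.3], [[0, 0, 0], [0, 0, 0], 0.3], [[0, 0, 0], [0, 0, 0], 0.3], [[0, 0, 0], [0, 0, 0], 0.3], [[0, 0, -0.8], [0, 0, 0], 0.3], [[0, 0, -1.5], [0, 0, 0], 0.3], [[0, 0, -2], [0, 0, 0], 0.3], [[0, 0, -2], [0, 0, 0], 0.3], [[0, 0, -2], [0, 0, 0], 0.3], [[0, 0, -2], [0, 0, 0], 0.3], [[0, 0, 0], [0, 0, 0], 0.3], [[0, 0, 0], [0, 0, 0], 0.3]]'

```text
time: 21.08
eef_pos: [0.5371, 0.3066, 0.1868]
ee_rot: [-0.102, 3.138, 0.002]
wrist_force: [-0.1, 0.6, -0.1]
grip_width: 0.0556
```

```bash
python3 - <<'E'
from h import *
print(manip.read_state()['grip_width'])
c=cam('wrist','w13.png'); W=cloud(c)
for z in(.122,.072):
    m=(abs(W[...,2]-z)<.004)&(np.hypot(W[...,0]-.5365,W[...,1]-.3065)<.035); P=W[m]
    print(len(P),P[:,2].mean(),cv2.minAreaRect((P[:,:2]*1000).astype(np.float32)))
c=cam('side','s13.png')
E
```

```text
0.055634722653878685
1012 0.121222031418653 ((536.1600952148438, 306.71551513671875), (33.5172119140625, 16.713668823242188), 3.092325448989868)
411 0.07151158935373256 ((535.7490844726562, 310.2319030761719), (45.37786865234375, 28.384859085083008), 3.069849729537964)
```

View pics/w13.png

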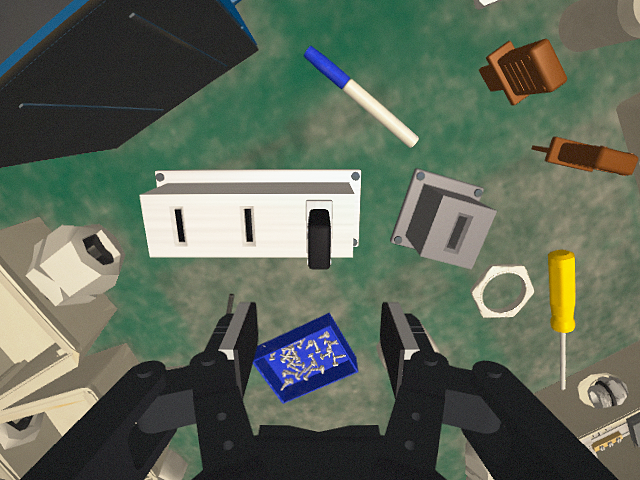

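View pics/s13.png

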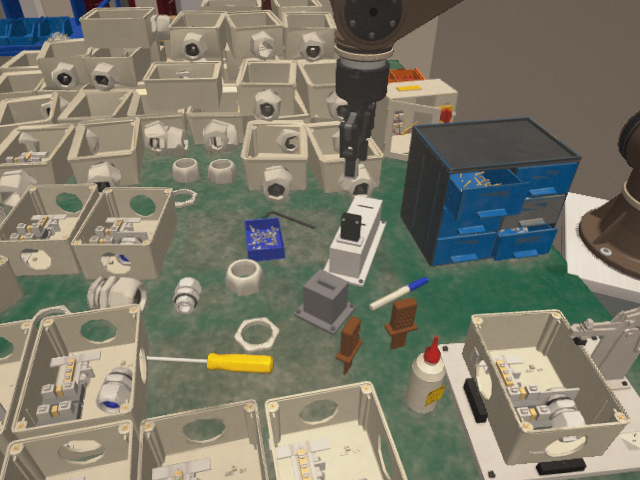

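The gauge stands in the left slot (wrist view (319,240), side view (352,226)). Its top and collar heights (0.121 and 0.0715) match what they were in the stand, the bystanders have not moved, and the gripper is clear.

```bash
python3 -c "
from bench import manip
manip.sign_off()"
```

```text
the job is handed in; nothing more can be done
```

The job is handed in, with the black gauge standing fully home and let go in the left slot, the only one that took the blade. I tried the slots in the order left, middle, right, then went back to the left one.

- **Left:** it went in up to the collar. I felt no resistance on the way down, then collar contact at about 5–6 N.
- **Middle:** it jammed about 24 mm down. The wrist force was about 5.4 N above tare, which by the spring rate is about 4 mm of blade travel, well under the 13 mm limit.
- **Right:** it jammed at about the same depth, with about 4.3 N above tare, or about 3 mm of travel.

**Last checks:** after release, the handle top (0.121 m) and collar (0.0715 m) were at the same heights as when the gauge sat in its stand. The gauge lined up with the slot, the gripper was open and clear above it, and the other things looked undisturbed. No check failed or disagreed. The robot's clock stood at about 21 s of the 67 s allowed.

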